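Lock the pressure cooker lid and snap the weight valve onto its vent

TASK

Close up the pressure cooker for the egg bites: first fold the upright locking handle on its lid all the way down, so that the jaws clamp the rim, then take the weight valve from the white plate and press it upright onto the vent stem until it clicks. Keep pressing firmly after the click so that it sits fully home on the nut, and finish there, still holding the valve pressed down, not letting go. Leave the plate and everything else on the counter where it stands.

Things in the scene. Friction and masses are not known exactly. Their poses are not given: they have to be found in the camera images.
- cooker: Stainless pressure cooker, pot 220 mm wide, fixed on the counter. Origin: centre of its underside, z up. Lid 238 mm wide, rim at z = 130-142 mm, dome to 156 mm; black bridge across it along y (x = -11 to 39 mm, top 176 mm, hinge bosses to 187 mm). Pot handles reach 155 mm along +x and -x (z = 85-115 mm), steel rim jaws 139 mm along +y and -y. The vent stem is on the -x side.
- bail (a joint): Folding locking handle of the lid, a U of two steel arms (9 mm thick, 80 mm apart) and a black bar; rad. 0: upright, lid open; 1.6: folded to the cooker's +x side (away from the vent stem), lid locked, rim jaws drawn in. Over-centre detent: from 0 it resists with up to 0.5 N m (6.5 N at the bar) until half way (0.8), then snaps on by itself to the locked stop at 1.6 and stays.
- bail_bar (a point): Middle of the locking handle's cross bar: black, round, 16 mm thick, 88 mm long, parallel to the cooker's y, 75 mm from the hinge. Upright it is 257 mm above the counter, folded 180 mm (22 mm free between it and the lid). The gap between the two arms is 70 mm.
- bail_hinge (a point): Middle of the locking handle's hinge axis, which is parallel to the cooker's y: at cooker x = 14 mm, y = 0, z = 182 mm.
- vent_nut: Brass hexagon nut, about 31 mm wide, at the foot of the vent stem on the lid: the seat of the weight valve. Origin: centre of its top face, on the stem's axis, at cooker x = -62 mm, y = 0, z = 160 mm; axes as the cooker's.
- vent_tip (a point): Top of the upright steel vent stem, on its axis, 22 mm above the nut's top face. The stem is 12 mm in diameter, its top 5 mm tapering to 7 mm. Four sprung balls stand 3.4 mm out of it, 5.6 mm above the nut; they hold the valve.
- weight_valve: Weight valve (snap cap), round, 52 mm tall, about 90 g, upright on the plate. Origin: centre of its open underside, z up. Bore 14.4 mm wide, 25 mm deep. Pushed down over the stem it meets the balls at 9 mm above the nut; the force rises to about 15 N (14-18) at 8 mm, falls as it clicks, from 4 mm the balls pull it on, and it stops hard on the nut at 0. Unpressed it rests there with 1-2 N.
- valve_grip (a point): Middle of the weight valve's black plastic grip, on its axis, 40 mm above its underside. The grip is 34 mm in diameter and runs from 28 to 52 mm above the underside, with a red spot on top; below it is the steel skirt, 28 mm in diameter.
- plate: White ceramic plate, 210 mm in diameter, 20 mm high, flat inside (130 mm wide, 5 mm above the counter). Origin: centre of its underside. The weight valve stands on it.
- egg_mould: Round red silicone egg mould with seven cups, 166 mm in diameter, 40 mm high. Origin: centre of its underside. To be left alone.
- canister: Stainless canister with lid and black knob, 104 mm in diameter, 174 mm high. Origin: centre of its underside. To be left alone.
- tumbler: Clear glass tumbler, 76 mm in diameter, 105 mm high, upright. Origin: centre of its underside. To be left alone.
- spice_jar: Small amber glass jar with a black cap, 48 mm in diameter, 95 mm high. Origin: centre of its underside. To be left alone.
- spatula: Spatula with wooden handle, 260 mm long, lying on the counter. Origin: near its middle. To be left alone.
Not all that is in view belongs to the job. Several things look just like the weight_valve: the one meant starts farthest from the robot's base.

How it is judged:
On the way, in this order (a step that is already met when the one before it is completed fails the run):
1. the locking handle is folded fully down (value of joint bail above 1.45 rad), for 0.3 s.
2. the weight valve has clicked over the balls and is home on the nut (value of joint bail above 1.45 rad and z of weight_valve in the frame of vent_nut below 0.002 m and horizontal distance between weight_valve and vent_nut below 0.003 m and angle between weight_valve's own z axis and vertical below 0.1 rad), for 0.1 s.
At the end, for the whole second after the job is handed in: Locking handle folded (joint above 1.45 rad); weight valve upright (0.1 rad) on the stem, underside under 2 mm above the nut and within 3 mm of its axis; the fingers still press it onto the nut with over 5 N through the last second (alone it rests with 1 to 2 N) (all of step 2 and contact force between weight_valve and vent_nut above 5 N and contact force between the fingers and weight_valve above 3 N); the arm keeps its last pose, push and grip.
It fails at once if the plate or another thing on the counter is pushed more than 30 mm away (distance of any of plate, egg_mould, canister, tumbler, spice_jar, spatula from where it was at the start of the episode above 0.03 m).
It fails at once if the tumbler, the jar or the canister is tipped over (angle between any of tumbler, spice_jar, canister's own z axis and vertical above 0.4 rad).
It also fails if it takes over 56 s, if anything falls off the work surface, if the arm or the gripper's body presses on something with over 40 N, if the wrist force passes 120 N, or if a joint passes its speed limit or range.

ROBOT

A 6-joint arm with a two-finger parallel gripper is mounted at the origin on the work surface. World frame = base frame: x ahead of the robot, y to its left, z up, the work surface at z = 0. Lengths are in m, angles in rad, forces in N, time in s.
With the tool pointing down it reaches from about 0.35 to 0.975 m from the base axis. Payload 17.4 kg.
Tool frame: the origin (TCP) lies on the front face of the gripper's body, between the roots of the fingers; the fingertips stand 73 mm ahead of it and the grasp point (between the pads) lies 54 mm ahead of it (arm.tcp_to_grasp is the distance from the TCP to the grasp point, in m); z points along the fingers, y is the line along which they close (so a half turn about z gives the same grasp; the last joint's range is limited). The gripper opens to 85 mm and grips with 20 to 120 N. Pads are 22 mm wide; open, the fingers measure 114 mm over their backs; the gripper's body (76 mm by 85 mm) begins 54 mm behind the grasp point. The pads swing forward as they close: fully open they stand 13 mm farther back than shut.
Start: joints at [-1.302, 0.116, 1.442, -0, 1.584, -0.038], TCP at [0.204, -0.643, 0.304] pointing down, gripper open.
Joint ranges: [-2.83, 2.83], [-0.83, 2.19], [0.07, 2.5], [-1.14, 4.28], [0.01, 3], [-2.97, 2.97]. Speed limits (rad/s): [1.89, 1.89, 2.22, 3.14, 3.14, 3.14].

INTERFACE

Orientations are given as a unit quaternion [w, x, y, z].
In Python, from rig import arm, optics, nets gives the robot as it stands.
- The arm moves only by the tool jog_arm, never from a script. Its argument "series" is a list of rows, each a list of 7 numbers: the shift along the tool's x, y, z scaled (see below), then the turn, a rotation vector about the tool's x, y, z scaled (see below), then the opening, from -1 (shut) to 1 (fully open). In form: [[tx, ty, tz, wx, wy, wz, jaw], ...]. A call has 1 to 5 rows; each row shifts and turns the commanded pose from where the row before left it, along the tool's axes as they then stand; what a row does not reach is not made up. The controller multiplies each number of a shift by 25 mm and each number of a turn by 0.12 rad. A row lasts 1/8 s, in which the tool goes at most 62.5 mm and 10.7 degrees, less where a joint would pass 70% of its speed; a pose out of reach is approached as far as the arm can. A call with a number of a shift or a turn outside -1 to 1 is refused whole. A call with a gripper value outside its range is refused whole. The fingers move at their own pace and stop on an object; "newtons" is the grip in N (left out, the last holds). Time passes only in rows, so rows that do not move let the fingers close. It gives the time, the measured TCP pose, the force, the opening and the grip force at its end, in the units of the state.
- arm.get_state(): the state, without advancing time (a new reading comes with each control period).
- optics.snapshot(name): name is "scene" or "top" or "wrist"; returns a dict with "img" (384x512x3 uint8, red, green, blue), "z_map" (384x512 float32, m along the optical axis (not along the pixel's ray), 0 where there is no reading), "intrinsics" (3x3 intrinsics, pixels), "eye" and "attitude" of the camera in the world. Camera axes: x right, y down, z forward; pixel columns grow to the right and rows downward; lengths in m; the calibration is good to about 2 mm. The wrist camera is an equidistant fisheye: a pixel r from the principal point sees the ray r / f radians off the axis. A picture is of the moment at which its call begins.
- arm.job_done(): hands the job in; it is judged then, once.
Trained networks look in a picture, given as the dict that the camera call returned (one of the last four; its "shot" number tells which), for a name from the list of things; names that differ only in an ending like _2 or _b are one class to them, and where a whole thing is asked for, a point or a joint stands for the part that bears it (a point fixed in the world has none). Each returns a list of dicts, best first, with "confidence" (0 to 1); they miss things now and then, are a little off and sometimes report something else, mostly with a low value. They report only what shows in the picture. A call takes as long as a camera call. They do not tell look-alikes from the thing itself.
- nets.outline_of(name, picture): "pixels" (384x512 bool, what is visible of it) and "point" ([column, row] in pixels, amid what is visible of it).
The state is a dict: "clock": time; "joint_positions": joint angles; "qd": joint speeds; "joint_torque": joint torques, N m; "tool_pos": TCP position; "tcp_rot": TCP orientation; "force": force on the tool from outside, world axes, zero at the start; "torque": the same for the moment, N m; "gripper_width": finger opening in m; "grasp_force": force on a finger pad.
Only numpy, scipy, OpenCV 4.12 (cv2) and the standard library are available. Lean on these libraries where they do the work, as an engineer would, in place of code of your own. Each camera call takes 0.05 s, during which the arm holds its last target. There are 200 camera calls.

## Working session

There is one attempt and no reset: what is moved stays moved. The work goes in short steps, Python scripts to look and compute and a tool call to move; the robot and the scene stay as the last step left them, time stands still between calls to the robot, and variables do not carry over. Pictures are saved under pics/ and viewed, at most 10 in all, crops included, and the job is handed in when it is done.

Besides the shell and the picture viewer there is one more tool, called as name(argument=value, ...) on one line, values as JSON. jog_arm: Moves the arm, as the interface text tells. Its arguments: {"type":"object","properties":{"series":{"type":"array"},"newtons":{"type":"number"}},"required":["series"]}

```bash
mkdir -p pics; cat > h.py <<'E'
import numpy as np, cv2
from rig import arm, optics, nets
from scipy.spatial.transform import Rotation as R
def att(p):
    a=np.array(p['attitude'],float)
    return a if a.shape==(3,3) else R.from_quat(a[[1,2,3,0]]).as_matrix()
def cloud(p):
    K=np.array(p['intrinsics']);z=p['z_map'];v,u=np.mgrid[:z.shape[0],:z.shape[1]]
    c=np.stack([(u-K[0,2])/K[0,0]*z,(v-K[1,2])/K[1,1]*z,z],-1)
    w=c@att(p).T+np.array(p['eye']); w[z<=0]=np.nan
    return w
def save(p,n): cv2.imwrite('pics/'+n,p['img'][:,:,::-1])
E
python3 - <<'E'
from h import *
s=arm.get_state();print(s['tool_pos'],s['tcp_rot'],s['clock'])
ims=[]
for n in ('scene','top'):
    p=optics.snapshot(n);print(n,p['eye'],p['attitude'],p['intrinsics']);save(p,n+'.png')
    w=cloud(p)
    for t in ('weight_valve','bail_bar','bail','cooker','vent_nut','plate','canister','tumbler','spice_jar'):
        for d in nets.outline_of(t,p):
            m=d['pixels'];q=w[m];q=q[~np.isnan(q[:,0])]
            if len(q): print(t,round(d['confidence'],2),np.round(d['point']),m.sum(),np.round(np.median(q,0),3),np.round(np.percentile(q,2,0),3),np.round(np.percentile(q,98,0),3))
E
```

```text
[ 0.20382507 -0.64337493  0.3031541 ] [-5.88036685e-04  9.88256777e-01  1.52801161e-01 -5.43307996e-05] 0.0
scene [1.09824873 0.22953521 1.20159852] [-0.15168717  0.55695644  0.78609348 -0.22101486] [[392.35656706   0.         252.51685961]
 [  0.         392.35656706 195.32247311]
 [  0.           0.           1.        ]]
weight_valve 0.6 [314. 190.] 103 [0.351 0.19  0.046] [0.335 0.175 0.006] [0.359 0.204 0.055]
bail_bar 0.72 [220. 173.] 241 [ 0.523 -0.096  0.259] [ 0.458 -0.141  0.153] [ 0.543 -0.062  0.266]
bail_bar 0.29 [226. 195.] 5181 [ 0.541 -0.084  0.148] [ 0.378 -0.219  0.004] [0.636 0.018 0.261]
bail 0.76 [217. 174.] 265 [ 0.518 -0.102  0.257] [ 0.439 -0.157  0.147] [ 0.543 -0.062  0.266]
cooker 0.92 [222. 196.] 5053 [ 0.543 -0.083  0.148] [ 0.392 -0.213  0.022] [0.636 0.018 0.261]
plate 0.97 [317. 237.] 2827 [0.508 0.226 0.01 ] [ 0.41   0.126 -0.001] [0.602 0.318 0.021]
tumbler 0.66 [108. 201.] 692 [ 0.634 -0.451  0.067] [ 0.591 -0.486 -0.001] [ 0.67  -0.412  0.106]
spice_jar 0.74 [140. 164.] 334 [ 0.471 -0.433  0.065] [ 0.418 -0.479 -0.   ] [ 0.486 -0.418  0.098]
spice_
[... 927 characters left out ...]
-0.142  0.151] [ 0.557 -0.061  0.269]
bail 0.31 [143. 122.] 2124 [0.734 0.358 0.026] [ 0.655  0.279 -0.003] [0.807 0.428 0.045]
cooker 0.57 [286. 192.] 6196 [ 0.497 -0.091  0.15 ] [ 0.378 -0.209  0.104] [0.632 0.017 0.262]
vent_nut 0.48 [277. 212.] 56 [ 0.447 -0.066  0.16 ] [ 0.437 -0.078  0.154] [ 0.463 -0.055  0.169]
plate 0.85 [182. 196.] 3270 [0.508 0.228 0.011] [ 0.415  0.13  -0.   ] [0.598 0.317 0.023]
canister 0.79 [107. 236.] 1447 [0.356 0.412 0.148] [0.311 0.377 0.009] [0.404 0.47  0.173]
tumbler 0.57 [404. 155.] 606 [ 0.638 -0.455  0.059] [ 0.598 -0.481  0.004] [ 0.666 -0.411  0.108]
spice_jar 0.79 [398. 214.] 304 [ 0.457 -0.429  0.09 ] [ 0.436 -0.457  0.007] [ 0.479 -0.417  0.1  ]
```

```bash
python3 - <<'E'
import cv2
a=cv2.imread('pics/top.png')
cv2.imwrite('pics/top_c.png',cv2.resize(a[90:300,90:340],None,fx=2.8,fy=2.8,interpolation=cv2.INTER_CUBIC)[:, :800])
E
```

```text
(no output)
```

View pics/top_c.png

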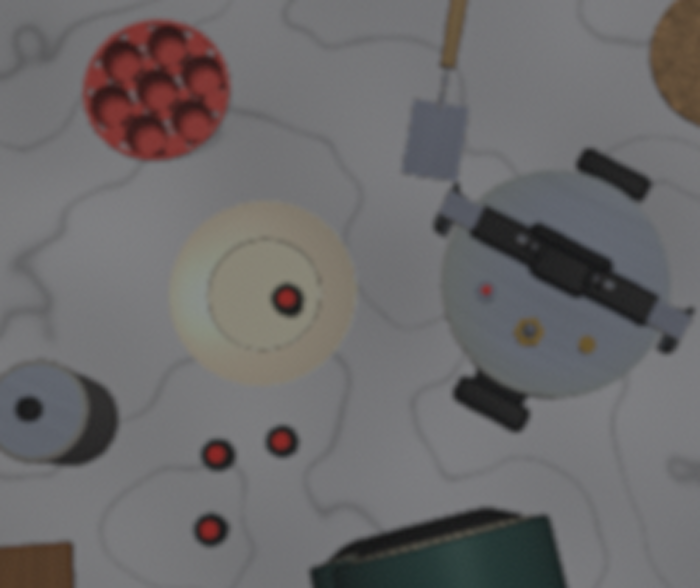

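View pics/scene.png

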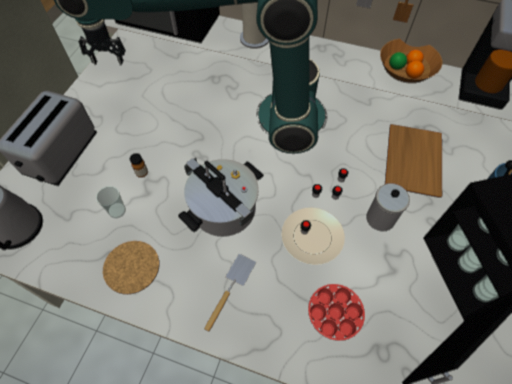

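The weight-valve look-alikes in the top view are at (193,198), on the plate and 0.53 m from the base, and at (190,249), (167,253) and (163,277), on the counter at about 0.36–0.39 m. The one on the white plate, farthest out, is the right one, and the enlarged crop at (287,299) confirms it. The bail is upright at (292,178). The brass nut is at (277,212), with the stem on the robot side.

```bash
python3 - <<'E'
from h import *
from scipy.optimize import least_squares
P={n:optics.snapshot(n) for n in ('scene','top')}
W={n:cloud(p) for n,p in P.items()}
A=np.concatenate([w.reshape(-1,3) for w in W.values()]);A=A[~np.isnan(A[:,0])]
def near(c,r,z0,z1,B=A): return B[(np.hypot(*(B[:,:2]-c).T)<r)&(B[:,2]>z0)&(B[:,2]<z1)]
for n,w in W.items():
    B=w.reshape(-1,3);B=B[~np.isnan(B[:,0])]
    q=near([.505,-.09],.2,.24,.28,B)
    m=q[:,:2].mean(0);e=np.linalg.svd(q[:,:2]-m,full_matrices=False);v=e[2][0];print(n,'bar',len(q),(q.min(0)+q.max(0))/2,m,q[:,2].max(),np.degrees(np.arctan2(v[1],v[0])),np.ptp((q[:,:2]-m)@v))
    q=near([.447,-.066],.02,.168,.2,B);print('stem',len(q),q.mean(0) if len(q) else '')
    q=near([.447,-.066],.02,.158,.2,B);print('nut',len(q),q.mean(0),q[:,2].max())
    q=near([.492,.192],.025,.045,.07,B);print('valve',len(q),(q.min(0)+q.max(0))/2,q.max(0)-q.min(0))
    q=near([.505,-.09],.135,.125,.16,B)
    # lid: outer boundary by angle
    c=np.array([.5,-.095])
    for _ in range(5):
        d=q[:,:2]-c;a=np.degrees(np.arctan2(d[:,1],d[:,0]));r=np.hypot(*d.T)
        E=[]
        for k in range(-180,180,10):
            s=(a>=k)&(a<k+10)&(r<.123)
            if s.sum()>3:E.append(q[s][np.argsort(r[s])[-2:],:2].mean(0))
        E=np.array(E);f=least_squares(lambda x:np.hypot(E[:,0]-x[0],E[:,1]-x[1])-x[2],[*c,.119],loss='soft_l1',f_scale=.003).x;c=f[:2]
    print('lid',f)
# tall stuff near path
q=A[(A[:,2]>.2)&(A[:,0]>.1)&(A[:,1]<-.2)&(A[:,1]>-.55)&(A[:,0]<.7)];print('tall',len(q),q.min(0) if len(q) else '',q.max(0) if len(q) else '')
E
```

```text
scene bar 151 [ 0.52124761 -0.10110817  0.25422141] [ 0.52368894 -0.09794795] 0.2681012595242831 64.0076043779482 0.08750629043738162
stem 17 [ 0.45397255 -0.06672559  0.17571159]
nut 47 [ 0.45495087 -0.06623116  0.16663978] 0.18368053878172397
valve 92 [0.49620768 0.19047149 0.05372372] [0.03456518 0.0347228  0.01630418]
lid [ 0.50764841 -0.09551664  0.11844231]
top bar 193 [ 0.51766795 -0.10009017  0.25627388] [ 0.51690086 -0.1001301 ] 0.2710622068940014 -116.67772240927579 0.08616443294752688
stem 19 [ 0.44929229 -0.06656392  0.17807218]
nut 78 [ 0.44948697 -0.06683037  0.16576591] 0.18430233331502777
valve 109 [0.49329813 0.19281636 0.05482146] [0.03485367 0.0349839  0.01694763]
lid [ 0.50561669 -0.09378504  0.11849572]
tall 10196 [ 0.10000063 -0.54998449  0.46797007] [ 0.25320214 -0.20001329  0.63671213]
```

jog_arm(series=[[0, 0, -1, 0, 0, 0, -1], [0, 0, -1, 0, 0, 0, -1]], newtons=30)

```text
clock: 1.35
tool_pos: [0.2038, -0.6434, 0.3544]
tcp_rot: [-0.0, 0.988, 0.153, -0.0]
force: [-0.1, -0.5, 0.8]
gripper_width: 0.0515
grasp_force: 0.0
```

```bash
cat >> h.py <<'E'
def plan(xyz,yaw,jaw,smax=1.0,dec=2):
    """rows (rounded) to a tool-down pose with tool x at yaw (deg)"""
    s=arm.get_state();p=np.array(s['tool_pos']);q=np.array(s['tcp_rot']);M=R.from_quat(q[[1,2,3,0]])
    c,n=np.cos(np.radians(yaw)),np.sin(np.radians(yaw))
    T=R.from_matrix(np.array([[c,n,0],[n,-c,0],[0,0,-1]]).T);rows=[]
    for _ in range(40):
        d=M.inv().apply(xyz-p)/.025; w=(M.inv()*T).as_rotvec()/.12
        if np.abs(d).max()<.02 and np.abs(w).max()<.02: break
        d*=min(1,smax/max(np.abs(d).max(),1e-9)); w*=min(1,1/max(np.abs(w).max(),1e-9))
        d,w=np.round(d,dec),np.round(w,dec); rows.append([*(float(x)+0 for x in d),*(float(x)+0 for x in w),jaw])
        p=p+M.apply(d*.025); M=M*R.from_rotvec(w*.12)
    for i in range(0,len(rows),5): print(str(rows[i:i+5]).replace('-0.0,','0,').replace('0.0,','0,'))
E
python3 -c "
from h import *
plan([.487,-.085,.34],-26,-1,dec=1)"
```

```text
[[1.0, -1.0, 0, 0, 0, 1.0, -1], [0.8, -1.0, 0, 0, 0, 1.0, -1], [0.6, -1.0, 0, 0, 0, 1.0, -1], [0.4, -1.0, 0, 0, 0, 1.0, -1], [0.3, -1.0, 0, 0, 0, 1.0, -1]]
[[0.2, -1.0, 0, 0, 0, 1.0, -1], [0.1, -1.0, 0, 0, 0, 0.3, -1], [0, -1.0, 0, 0, 0, 0, -1], [0, -1.0, 0, 0, 0, 0, -1], [0, -1.0, 0, 0, 0, 0, -1]]
[[0, -1.0, 0, 0, 0, 0, -1], [0, -1.0, 0, 0, 0, 0, -1], [0, -1.0, 0, 0, 0, 0, -1], [0, -1.0, 0.1, 0, 0, 0, -1], [0, -1.0, 0, 0, 0, 0, -1]]
[[0, -1.0, 0.1, 0, 0, 0, -1], [0, -1.0, 0, 0, 0, 0, -1], [0, -1.0, 0.1, 0, 0, 0, -1], [0, -1.0, 0, 0, 0, 0, -1], [0.1, -1.0, 0.1, 0, 0, 0, -1]]
[[0, -1.0, 0, 0, 0, 0, -1], [0.1, -1.0, 0.1, 0, 0, 0, -1], [0, -1.0, 0, 0, 0, 0, -1], [0.1, -1.0, 0.1, 0, 0, 0, -1], [0, 0, 0, 0, 0, 0, -1]]
[[0, 0, 0, 0, 0, 0, -1], [0, 0, 0, 0, 0, 0, -1], [0, 0, 0, 0, 0, 0, -1], [0, 0, 0, 0, 0, 0, -1], [0, 0, 0, 0, 0, 0, -1]]
[[0, 0, 0, 0, 0, 0, -1], [0, 0, 0, 0, 0, 0, -1], [0, 0, 0, 0, 0, 0, -1], [0, 0, 0, 0, 0, 0, -1], [0, 0, 0, 0, 0, 0, -1]]
[[0, 0, 0, 0, 0, 0, -1], [0, 0, 0, 0, 0, 0, -1], [0, 0, 0, 0, 0, 0, -1], [0, 0, 0, 0, 0, 0, -1], [0, 0, 0, 0, 0, 0, -1]]
```

jog_arm(series=[[1, -1, 0, 0, 0, 1, -1], [0.8, -1, 0, 0, 0, 1, -1], [0.6, -1, 0, 0, 0, 1, -1], [0.4, -1, 0, 0, 0, 1, -1], [0.3, -1, 0, 0, 0, 1, -1]])

```text
clock: 1.98
tool_pos: [0.2718, -0.5092, 0.354]
tcp_rot: [0.0, 0.989, -0.148, 0.0]
force: [0.5, 0.0, -0.3]
gripper_width: -0.0002
grasp_force: 0.0
```

jog_arm(series=[[0.2, -1, 0, 0, 0, 1, -1], [0.1, -1, 0, 0, 0, 0.3, -1], [0, -1, 0, 0, 0, 0, -1], [0, -1, 0, 0, 0, 0, -1], [0, -1, 0, 0, 0, 0, -1]])

```text
clock: 2.6
tool_pos: [0.3286, -0.3974, 0.354]
tcp_rot: [0.0, 0.975, -0.223, 0.0]
force: [-0.2, 0.2, -0.5]
gripper_width: 0.0003
grasp_force: 0.0
```

jog_arm(series=[[0, -1, 0, 0, 0, 0, -1], [0, -1, 0, 0, 0, 0, -1], [0, -1, 0, 0, 0, 0, -1], [0, -1, 0, 0, 0, 0, -1], [0, -1, 0, 0, 0, 0, -1]])

```text
clock: 3.22
tool_pos: [0.3829, -0.2848, 0.3541]
tcp_rot: [0.0, 0.975, -0.223, 0.0]
force: [0.7, -0.8, -0.1]
gripper_width: 0.0002
grasp_force: 0.0
```

jog_arm(series=[[0, -1, 0, 0, 0, 0, -1], [0, -1, 0, 0, 0, 0, -1], [0, -1, 0, 0, 0, 0, -1], [0, -1, 0, 0, 0, 0, -1], [0, -1, 0, 0, 0, 0, -1]])

```text
clock: 3.85
tool_pos: [0.4371, -0.1722, 0.354]
tcp_rot: [0.0, 0.975, -0.223, 0.0]
force: [0.5, 0.7, 0.1]
gripper_width: 0.0
grasp_force: 0.0
```

```bash
python3 -c "
from h import *
plan([.487,-.085,.296],-26,-1,dec=1)"|head -3
```

```text
[[0.1, -1.0, 0.6, 0, 0, 0, -1], [0.1, -1.0, 0.6, 0, 0, 0, -1], [0, -1.0, 0.6, 0, 0, 0, -1], [0.1, -1.0, 0.5, 0, 0, 0, -1], [0, 0, 0, 0, 0, 0, -1]]
[[0, 0, 0, 0, 0, 0, -1], [0, 0, 0, 0, 0, 0, -1], [0, 0, 0, 0, 0, 0, -1], [0, 0, 0, 0, 0, 0, -1], [0, 0, 0, 0, 0, 0, -1]]
[[0, 0, 0, 0, 0, 0, -1], [0, 0, 0, 0, 0, 0, -1], [0, 0, 0, 0, 0, 0, -1], [0, 0, 0, 0, 0, 0, -1], [0, 0, 0, 0, 0, 0, -1]]
```

jog_arm(series=[[0.1, -1, 0.6, 0, 0, 0, -1], [0.1, -1, 0.6, 0, 0, 0, -1], [0, -1, 0.6, 0, 0, 0, -1], [0.1, -1, 0.5, 0, 0, 0, -1], [0, 0, 0, 0, 0, 0, -1]])

```text
clock: 4.47
tool_pos: [0.4873, -0.0851, 0.2954]
tcp_rot: [-0.0, 0.975, -0.222, -0.001]
force: [-0.1, -0.8, 0.4]
gripper_width: -0.0001
grasp_force: 0.0
```

jog_arm(series=[[0.4, 0, 0, 0, 0, 0, -1], [0.4, 0, 0, 0, 0, 0, -1], [0.4, 0, 0, 0, 0, 0, -1], [0.4, 0, 0, 0, 0, 0, -1]])

```text
clock: 4.97
tool_pos: [0.5233, -0.1042, 0.2959]
tcp_rot: [0.0, 0.975, -0.223, -0.001]
force: [-6.7, 2.2, -3.7]
gripper_width: 0.0005
grasp_force: 3.4
```

jog_arm(series=[[0.4, 0, 0, 0, 0, 0, -1], [0.4, 0, 0, 0, 0, 0, -1], [0.4, 0, 0, 0, 0, 0, -1], [0.4, 0, 0, 0, 0, 0, -1], [0.4, 0, 0, 0, 0, 0, -1]])

```text
clock: 5.6
tool_pos: [0.5689, -0.1258, 0.2966]
tcp_rot: [0.0, 0.975, -0.223, 0.0]
force: [-0.4, 0.5, 0.6]
gripper_width: 0.0
grasp_force: 0.0
```

```bash
python3 - <<'E'
from h import *
p=optics.snapshot('scene');save(p,'s2.png');w=cloud(p)
for t in ('bail_bar','bail'):
  for d in nets.outline_of(t,p):
    q=w[d['pixels']];q=q[~np.isnan(q[:,0])];print(t,d['confidence'],d['point'],np.median(q,0),np.nanmax(q,0))
cv2.imwrite('pics/s2c.png',cv2.resize(p['img'][130:260,150:290,::-1],None,fx=4,fy=4))
E
```

```text
bail_bar 0.61 [201.2, 197.1] [ 0.58318826 -0.11840816  0.18550689] [ 0.60976641 -0.0637035   0.19303298]
bail 0.47 [200.6, 200.1] [ 0.58383825 -0.11100625  0.18557188] [ 0.60976641 -0.06404594  0.19303298]
```

View pics/s2c.png

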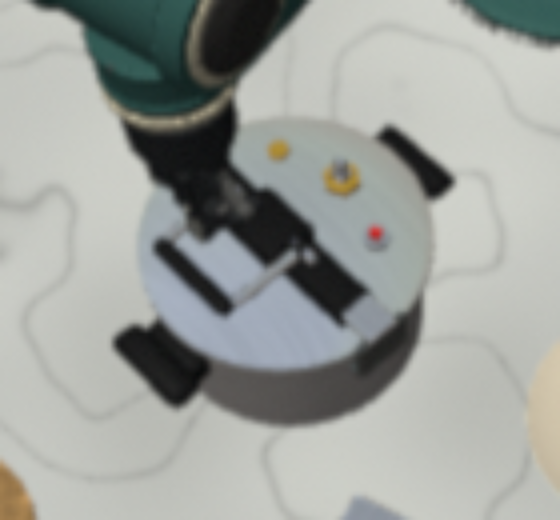

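The bail is folded: its bar is now at (201,197) in the scene view, 0.186 m high and flat. Next is the valve.

```bash
sed -i 's/    for i in range(0,len(rows),5)/    while rows and not any(rows[-1][:6]): rows.pop()\n    for i in range(0,len(rows),5)/' h.py; python3 -c "
from h import *
plan([.4945,.192,.29],-26,1,dec=1)"
```

```text
[[-0.8, -1.0, 0, 0, 0, 0, 1], [-0.8, -1.0, 0, 0, 0, 0, 1], [-0.8, -1.0, 0, 0, 0, 0, 1], [-0.8, -1.0, 0, 0, 0, 0, 1], [-0.8, -1.0, 0, 0, 0, 0, 1]]
[[-0.8, -1.0, 0, 0, 0, 0, 1], [-0.8, -1.0, 0.1, 0, 0, 0, 1], [-0.8, -1.0, 0, 0, 0, 0, 1], [-0.8, -1.0, 0.1, 0, 0, 0, 1], [-0.9, -1.0, 0, 0, 0, 0, 1]]
[[-0.1, -0.2, 0.1, 0, 0, 0, 1]]
```

jog_arm(series=[[-0.8, -1, 0, 0, 0, 0, -1], [-0.8, -1, 0, 0, 0, 0, -1], [-0.8, -1, 0, 0, 0, 0, -1], [-0.8, -1, 0, 0, 0, 0, -1], [-0.8, -1, 0, 0, 0, 0, -1]])

```text
clock: 6.38
tool_pos: [0.5318, 0.0318, 0.2966]
tcp_rot: [-0.0, 0.975, -0.223, 0.0]
force: [-0.5, 1.0, 0.4]
gripper_width: -0.0
grasp_force: 0.0
```

jog_arm(series=[[-0.8, -1, 0, 0, 0, 0, 1], [-0.8, -1, 0.5, 0, 0, 0, 1], [-0.8, -1, 0.9, 0, 0, 0, 1], [-0.8, -1, 1, 0, 0, 0, 1], [-0.9, -1, 1, 0, 0, 0, 1]])

```text
clock: 7.0
tool_pos: [0.4938, 0.1889, 0.2109]
tcp_rot: [-0.0, 0.975, -0.223, 0.0]
force: [1.0, 0.3, 0.5]
gripper_width: 0.0852
grasp_force: 0.0
```

jog_arm(series=[[-0.1, -0.2, 0, 0, 0, 0, 1], [0, 0, 0, 0, 0, 0, 1], [0, 0, 0, 0, 0, 0, 1]])

```text
clock: 7.38
tool_pos: [0.4947, 0.1929, 0.2125]
tcp_rot: [-0.0, 0.975, -0.223, 0.001]
force: [-0.2, 0.7, 0.4]
gripper_width: 0.0855
grasp_force: 0.0
```

```bash
cat >> h.py <<'E'
def fish(p,u,v,plane_z):
    K=np.array(p['intrinsics']);x=(np.array([u,v],float)-[K[0,2],K[1,2]])/K[0,0];r=np.hypot(*x)
    d=np.array([*(x/max(r,1e-9)*np.sin(r)),np.cos(r)]);d=att(p)@d;e=np.array(p['eye'])
    return e+d*(plane_z-e[2])/d[2]
E
python3 - <<'E'
from h import *
s=arm.get_state();print(s['tool_pos'])
p=optics.snapshot('wrist');save(p,'w1.png');print(p['eye'],p['attitude'],p['intrinsics'])
for d in nets.outline_of('weight_valve',p):
    m=d['pixels'];print(d['confidence'],d['point'],m.sum(),fish(p,*d['point'],.057))
hsv=cv2.cvtColor(p['img'],cv2.COLOR_RGB2HSV);m=((hsv[...,0]<8)|(hsv[...,0]>172))&(hsv[...,1]>150)&(hsv[...,2]>50)
n,l,st,c=cv2.connectedComponentsWithStats(m.astype('uint8'))
for i in range(1,n):
    if st[i,4]>15: print('red',c[i],st[i,4],fish(p,*c[i],.057))
for n in('top','scene'):
    p=optics.snapshot(n);w=cloud(p).reshape(-1,3);w=w[~np.isnan(w[:,0])]
    q=w[(np.hypot(w[:,0]-.494,w[:,1]-.192)<.025)&(w[:,2]>.04)&(w[:,2]<.07)];print(n,len(q))
E
```

```text
[0.49474127 0.19285064 0.21245878]
[0.56075141 0.16034019 0.28380609] [-0.07642062 -0.52608364  0.83804876  0.12276065] [[297.31863964   0.         257.1293971 ]
 [  0.         297.31863964 191.7458454 ]
 [  0.           0.           1.        ]]
0.76 [257.9, 195.9] 1608 [0.49646904 0.19096376 0.057     ]
0.75 [318.2, 310.3] 1281 [0.36479084 0.18882849 0.057     ]
0.42 [270.2, 321.3] 136 [0.37384595 0.23650061 0.057     ]
red [2.82051282 4.64102564] 39 [0.79234053 0.33724717 0.057     ]
red [36.01100125 65.72343685] 7181 [0.69646238 0.32012667 0.057     ]
red [82.05882353 51.17647059] 17 [0.67565078 0.26929869 0.057     ]
red [258.83377309 199.12137203] 379 [0.49370316 0.19146498 0.057     ]
red [323.99415205 324.11695906] 171 [0.34381355 0.18985161 0.057     ]
top 46
scene 100
```

View pics/w1.png

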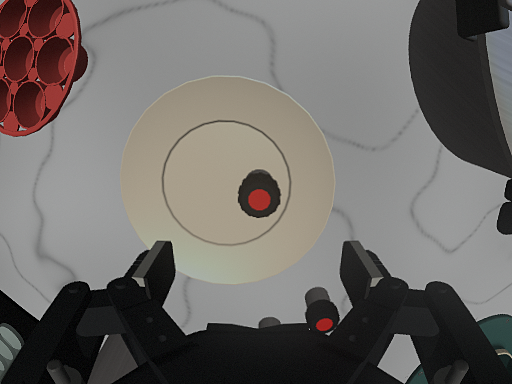

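The wrist view shows the valve on the plate at (259,199), between and ahead of the open fingers. Its red spot works out at (0.4937, 0.1915). I'm descending and gripping it.

jog_arm(series=[[0, 0.06, 1, 0, 0, 0, 1], [0, 0, 1, 0, 0, 0, 1], [0, 0, 1, 0, 0, 0, 1], [0, 0, 1, 0, 0, 0, 1], [0, 0, 0.6, 0, 0, 0, 1]])

```text
clock: 8.2
tool_pos: [0.4934, 0.1918, 0.0954]
tcp_rot: [0.0, 0.975, -0.223, -0.0]
force: [0.5, -0.5, 0.5]
gripper_width: 0.0855
grasp_force: 0.0
```

jog_arm(series=[[0, 0, 0, 0, 0, 0, 1], [0, 0, 0, 0, 0, 0, -1], [0, 0, 0, 0, 0, 0, -1], [0, 0, 0, 0, 0, 0, -1], [0, 0, 0, 0, 0, 0, -1]], newtons=90)

```text
clock: 8.82
tool_pos: [0.4939, 0.1923, 0.0974]
tcp_rot: [-0.0, 0.975, -0.223, 0.001]
force: [-1.6, -0.8, 6.2]
gripper_width: 0.032
grasp_force: 88.7
```

jog_arm(series=[[0, 0, 0, 0, 0, 0, -1], [0, 0, -0.5, 0, 0, 0, -1], [0, 0, -1, 0, 0, 0, -1], [0, 0, -1, 0, 0, 0, -1], [0, 0, -1, 0, 0, 0, -1]])

```text
clock: 9.45
tool_pos: [0.4936, 0.1921, 0.1856]
tcp_rot: [-0.0, 0.975, -0.223, 0.0]
force: [-0.2, -0.0, -0.1]
gripper_width: 0.0321
grasp_force: 89.1
```

jog_arm(series=[[0, 0, -1, 0, 0, 0, -1], [0, 0, -1, 0, 0, 0, -1], [0, 0, -1, 0, 0, 0, -1], [0, 0, -1, 0, 0, 0, -1], [0, 0, -1, 0, 0, 0, -1]])

```text
clock: 10.07
tool_pos: [0.4933, 0.1921, 0.3106]
tcp_rot: [-0.0, 0.975, -0.223, 0.0]
force: [0.0, 0.5, -0.6]
gripper_width: 0.032
grasp_force: 89.1
```

```bash
python3 -c "
from h import *
p=optics.snapshot('wrist');save(p,'w2.png')
plan([.483,-.02,.305],-26,-1,dec=1)"
```

```text
[[0.4, 1.0, 0, 0, 0, 0, -1], [0.4, 1.0, 0.1, 0, 0, 0, -1], [0.4, 1.0, 0, 0, 0, 0, -1], [0.4, 1.0, 0.1, 0, 0, 0, -1], [0.4, 1.0, 0, 0, 0, 0, -1]]
[[0.5, 1.0, 0.1, 0, 0, 0, -1], [0.4, 1.0, 0, 0, 0, 0, -1], [0.4, 0.8, 0.1, 0, 0, 0, -1]]
```

View pics/w2.png

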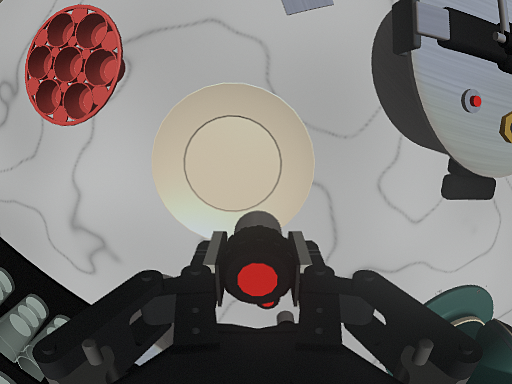

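The valve is held upright; its red spot is at (258,278), between the pads. I'm moving to beside the stem.

jog_arm(series=[[0.4, 1, 0, 0, 0, 0, -1], [0.4, 1, 0, 0, 0, 0, -1], [0.4, 1, 0, 0, 0, 0, -1], [0.4, 1, 0, 0, 0, 0, -1], [0.4, 1, 0, 0, 0, 0, -1]])

```text
clock: 10.75
tool_pos: [0.484, 0.057, 0.3093]
tcp_rot: [-0.0, 0.975, -0.223, 0.0]
force: [0.8, -0.8, -0.4]
gripper_width: 0.0321
grasp_force: 89.2
```

jog_arm(series=[[0.4, 1, 0.1, 0, 0, 0, -1], [0.3, 1, 0.1, 0, 0, 0, -1], [0.2, 0.8, 0, 0, 0, 0, -1], [0, 0, 0, 0, 0, 0, -1], [0, 0, 0, 0, 0, 0, -1]])

```text
clock: 11.38
tool_pos: [0.4742, -0.0146, 0.3042]
tcp_rot: [-0.0, 0.975, -0.223, 0.0]
force: [0.0, -0.0, -0.6]
gripper_width: 0.032
grasp_force: 89.3
```

```bash
python3 - <<'E'
from h import *
s=arm.get_state();print(s['tool_pos'])
p=optics.snapshot('wrist');save(p,'w3.png')
K=np.array(p['intrinsics'])
z=p['z_map'];v,u=np.mgrid[:384,:512];x=(u-K[0,2])/K[0,0];y=(v-K[1,2])/K[0,0];r=np.hypot(x,y);t=np.tan(r)/np.maximum(r,1e-9)
w=np.stack([x*t*z,y*t*z,z],-1)@att(p).T+np.array(p['eye'])
for nm in('vent_nut','vent_tip','weight_valve'):
  for d in nets.outline_of(nm,p):
    q=w[d['pixels']&(z>0)];print(nm,d['confidence'],d['point'],len(q),np.median(q,0) if len(q) else '',q.max(0) if len(q) else '')
W=w.reshape(-1,3)[(z>0).ravel()]
c=np.array([.4513,-.0668]);d=np.hypot(*(W[:,:2]-c).T)
q=W[(d<.02)&(W[:,2]>.179)&(W[:,2]<.188)];print('tip',len(q),q.mean(0),(q.min(0)+q.max(0))/2,np.ptp(q,0))
q=W[(d<.022)&(W[:,2]>.157)&(W[:,2]<.163)];print('nuttop',len(q),(q.min(0)+q.max(0))/2,np.ptp(q,0))
c=np.array(s['tool_pos'])
d=np.hypot(*(W[:,:2]-c[:2]).T);q=W[(d<.022)&(W[:,2]>c[2]-.055)&(W[:,2]<c[2]-.025)];print('valvetop',len(q),(q.min(0)+q.max(0))/2,np.median(q[:,2]),np.ptp(q,0))
hsv=cv2.cvtColor(p['img'],cv2.COLOR_RGB2HSV);m=((hsv[...,0]<8)|(hsv[...,0]>172))&(hsv[...,1]>150)&(hsv[...,2]>50)
n,l,st,cc=cv2.connectedComponentsWithStats(m.astype('uint8'))
for i in range(1,n):
    if st[i,4]>100: print('red',cc[i],st[i],fish(p,*cc[i],c[2]-.0404),np.nanmedian(w[(l==i)&(z>0)],0))
E
```

```text
[ 0.47421422 -0.01462198  0.30415601]
vent_nut 0.62 [324.2, 194.4] 698 [ 0.45585795 -0.06558928  0.16093291] [ 0.46534562 -0.05178491  0.16589143]
vent_nut 0.51 [254.9, 264.0] 5263 [ 0.48136807 -0.01842517  0.26421635] [0.49277627 0.11036196 0.26711615]
vent_tip 0.48 [335.1, 207.2] 288 [ 0.45298352 -0.06685606  0.17952386] [ 0.45673697 -0.06077153  0.18440739]
weight_valve 0.58 [256.5, 262.1] 5186 [ 0.48142052 -0.01845205  0.2642653 ] [0.49277627 0.04617776 0.26711615]
tip 165 [ 0.45168879 -0.06707857  0.18185212] [ 0.45131021 -0.06726786  0.18171652] [0.01024915 0.01095941 0.00538174]
nuttop 711 [ 0.45438388 -0.06775362  0.15996082] [0.03707553 0.03191403 0.00591115]
valvetop 5613 [ 0.47486124 -0.01539355  0.26407322] 0.26476828679815956 [0.03715038 0.04231974 0.02982487]
red [  7.06618314 130.56119674] [   0   90   22   86 1103] [0.5918158  0.06456828 0.26375601] [0.69830991 0.28988545 0.03752242]
red [256.91366906 178.92086331] [251 173  13  13 139] [ 0.51491086 -0.03467324  0.26375601] [ 0.49198742 -0.02352894  0.1630454 ]
red [256.94599628 278.97113594] [ 237  263   41   33 1074] [ 0.47382974 -0.01487236  0.26375601] [ 0.47475152 -0.01533495  0.26536134]
```

View pics/w3.png

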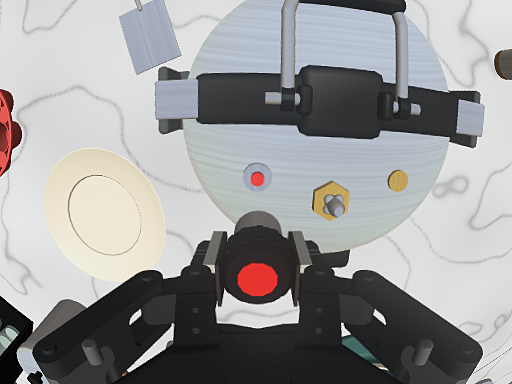

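The wrist view shows the stem tip at (335,207), which works out at (0.4515, -0.067, 0.182). The red spot of the held valve is at (257,279), on the TCP axis. The bail is folded flat at the top of the view. I'm moving over the stem.

jog_arm(series=[[0.1, 0.8, 0, 0, 0, 0, -1], [0, 0.8, 0, 0, 0, 0, -1], [0, 0.68, 0.2, 0, 0, 0, -1], [0, 0, 0.4, 0, 0, 0, -1], [0, 0, 0, 0, 0, 0, -1]])

```text
clock: 12.2
tool_pos: [0.4516, -0.0671, 0.2877]
tcp_rot: [-0.0, 0.975, -0.223, -0.001]
force: [0.1, -0.0, -0.9]
gripper_width: 0.0317
grasp_force: 89.3
```

jog_arm(series=[[0, 0, 0, 0, 0, 0, -1], [0, 0, 0, 0, 0, 0, -1]])

```text
clock: 12.45
tool_pos: [0.4519, -0.0671, 0.2891]
tcp_rot: [-0.0, 0.975, -0.222, 0.0]
force: [-0.2, 0.7, -0.0]
gripper_width: 0.0322
grasp_force: 89.3
```

jog_arm(series=[[0, 0, 0.3, 0, 0, 0, -1], [0, 0, 0.2, 0, 0, 0, -1], [0, 0, 0.2, 0, 0, 0, -1], [0, 0, 0, 0, 0, 0, -1]])

```text
clock: 12.95
tool_pos: [0.4516, -0.0674, 0.2709]
tcp_rot: [0.0, 0.975, -0.223, -0.0]
force: [0.3, -0.4, -0.1]
gripper_width: 0.0324
grasp_force: 89.3
```

jog_arm(series=[[0, 0, 0.1, 0, 0, 0, -1], [0, 0, 0.1, 0, 0, 0, -1], [0, 0, 0, 0, 0, 0, -1]])

```text
clock: 13.32
tool_pos: [0.4517, -0.0674, 0.2662]
tcp_rot: [-0.0, 0.975, -0.223, -0.0]
force: [-0.1, 1.8, -1.7]
gripper_width: 0.032
grasp_force: 89.3
```

jog_arm(series=[[0, 0, 0.1, 0, 0, 0, -1], [0, 0, 0.1, 0, 0, 0, -1], [0, 0, 0, 0, 0, 0, -1]], newtons=110)

```text
clock: 13.7
tool_pos: [0.4517, -0.0674, 0.2614]
tcp_rot: [-0.0, 0.975, -0.223, -0.0]
force: [-2.0, -0.0, 2.6]
gripper_width: 0.0314
grasp_force: 109.4
```

jog_arm(series=[[0, 0, 0.1, 0, 0, 0, -1], [0, 0, 0.1, 0, 0, 0, -1], [0, 0, 0, 0, 0, 0, -1]])

```text
clock: 14.08
tool_pos: [0.4515, -0.0673, 0.2558]
tcp_rot: [-0.0, 0.975, -0.223, -0.001]
force: [-1.1, 1.5, -5.5]
gripper_width: 0.0315
grasp_force: 109.6
```

jog_arm(series=[[0, 0, 0.1, 0, 0, 0, -1], [0, 0, 0.05, 0, 0, 0, -1], [0, 0, 0, 0, 0, 0, -1]])

```text
clock: 14.45
tool_pos: [0.4517, -0.0675, 0.2526]
tcp_rot: [0.0, 0.975, -0.223, -0.0]
force: [-2.8, 1.1, -2.1]
gripper_width: 0.0316
grasp_force: 109.6
```

jog_arm(series=[[0, 0, 0.05, 0, 0, 0, -1], [0, 0, 0, 0, 0, 0, -1], [0, 0, 0, 0, 0, 0, -1]])

```text
clock: 14.82
tool_pos: [0.4518, -0.0675, 0.2525]
tcp_rot: [0.0, 0.975, -0.223, 0.0]
force: [-6.8, 1.9, 8.2]
gripper_width: 0.0313
grasp_force: 110.4
```

jog_arm(series=[[-0.03, 0, 0.05, 0, 0, 0, -1], [0, 0, 0.05, 0, 0, 0, -1], [0, 0, 0, 0, 0, 0, -1], [0, 0, 0, 0, 0, 0, -1]])

```text
clock: 15.32
tool_pos: [0.4516, -0.0674, 0.2523]
tcp_rot: [0.0, 0.975, -0.223, 0.002]
force: [-10.6, -0.0, 26.7]
gripper_width: 0.0318
grasp_force: 112.6
```

```bash
python3 - <<'E'
from h import *
s=arm.get_state();print(s['tool_pos'],s['force'],s['torque'])
p=optics.snapshot('wrist');save(p,'w4.png')
K=np.array(p['intrinsics'])
z=p['z_map'];v,u=np.mgrid[:384,:512];x=(u-K[0,2])/K[0,0];y=(v-K[1,2])/K[0,0];r=np.hypot(x,y);t=np.tan(r)/np.maximum(r,1e-9)
w=np.stack([x*t*z,y*t*z,z],-1)@att(p).T+np.array(p['eye'])
q=w[270:290,245:270].reshape(-1,3);A=np.c_[q[:,:2]-q[:,:2].mean(0),np.ones(len(q))];print('valve top',np.median(q,0),'slope',np.linalg.lstsq(A,q[:,2],rcond=None)[0])
E
```

```text
[ 0.45157881 -0.06744107  0.25230729] [-10.59399005  -0.02962009  26.72703951] [ 0.00874176  1.89796149 -0.01076411]
valve top [ 0.45205875 -0.06808356  0.21348615] slope [ 0.00640498 -0.00529137  0.21350254]
```

View pics/w4.png

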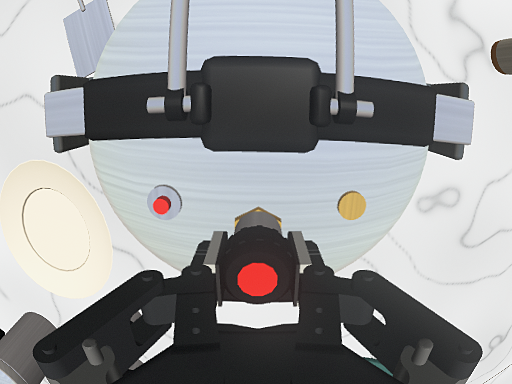

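The valve sits level on the nut, with its red spot at (258,280). The bail is folded, and the fingers are pressing down with about 27 N, steady. I'm handing in.

```bash
python3 -c "
from h import *
s=arm.get_state();print(s['clock'],s['force'],s['grasp_force']);print(arm.job_done())"
```

```text
15.375 [-10.79252024  -0.066155    26.79020223] 112.55633354187012
the job is handed in; nothing more can be done
None
```

I folded the locking handle down, pressed the weight valve from the white plate onto the vent nut, and handed the job in at 15.4 s with the fingers still pressing it down at about 27 N. My last wrist image shows the valve level and seated and the handle still folded; the hand-in call returned no verdict.

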